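# Square a print frame in the framing jig and clamp it

## Task

Push the loose wooden picture frame fully home into the corner of the framing jig, its long side flush along the long fence and its short side flush against the short fence. Then swing the hold-down bar across over the frame and press it down until its pad rests on the frame; let go with the frame still square in the corner, and leave the jar, hoop and brush where they are.

Things in the scene. Friction and masses are not known exactly. Their poses are not given: they have to be found in the camera images.
- corner (a point): Inside corner of the jig's two fences, at the top of its fixed board. Fences: dark wood strips 15 mm thick, 16 mm above the board. Long fence: inner face is the plane x = 0 here, from this point 210 mm towards -y. Short fence: inner face is the plane y = 0, 150 mm towards -x. The frame belongs at x < 0, y < 0. x, y level and turned with the jig (within 0.3 rad of the world's), z up.
- jig: The plywood framing jig, fixed to the table. Origin straight below point corner, at the board's underside; same axes. The board is 12 mm thick and stretches from +60 to -220 mm along x and from +30 to -260 mm along y.
- frame: Loose pale-wood picture frame lying face up on the board, about 0.2 kg: 100 mm (its x) by 140 mm (its y), 22 mm high, rails 24 mm wide, a blue print recessed 12 mm in it. Origin: centre of its underside, z up. Starts off both fences, askew by under 0.4 rad, +x side towards the long fence, +y side towards the short one; home, its centre is 50 mm from the long and 70 mm from the short fence.
- grip (a point): On the hold-down's upright axis (x 27, y -70 mm of point corner, outside the long fence), in its black wing grip, 12 mm below its top; 64 mm above the board when raised. Wing: 16 mm wide (x), 42 long (y), 28 high. Under it, in line, a bar 16 mm wide, 12 thick points to -y here, a rubber pad beneath it 40 mm from the axis; fingers can straddle wing and bar. Axes turn with it.
- hold_swing (a joint): Turn of the hold-down about its upright axis, in rad: at 0 the bar points along the long fence, away from the corner; it grows clockwise seen from above; at 1.57 the bar points square across the long fence over the frame (stop at 1.6). Stiff, 0.04 N m, stays where left.
- hold_press (a joint): How far the hold-down (bar, pad and wing grip together) has been pressed down, in m: 0 fully raised (the pad then passes 10 mm above the top of the frame), about 0.010 when the pad rests on the frame, end of travel 0.016. Slides with about 4 N of friction and stays where left.
- jar: Bystander: glass jar with metal lid, 56 mm across, 65 mm high, beside the short fence. Origin at the centre of its underside.
- hoop: Bystander: wooden embroidery hoop, 124 mm across, 12 mm high, lying on the table to the -y side of the jig. Origin at its centre, underside.
- brush: Bystander: brush 190 mm long lying on the table beyond the short fence. Origin under its middle.
Not all that is in view belongs to the job. What is shaped like the frame but turquoise is not meant.

How it is judged (in metres and radians):
On the way, in this order (a step that is already met when the one before it is completed fails the run):
1. the frame is flush in the corner (within 2 mm of both fences, square within 0.02 rad) while the hold-down is still swung aside (x of frame in the frame of corner above -0.052 m and y of frame in the frame of corner above -0.072 m and angle between the x axis of frame and the x axis of corner, either way round below 0.02 rad and angle between frame's own z axis and vertical below 0.05 rad and value of joint hold_swing below 0.7 rad), for 0.2 s.
2. the hold-down has been swung across over the frame (value of joint hold_swing above 1.25 rad), for 0.1 s.
At the end, for the whole second after the job is handed in: The frame lies flat and still in the corner, each side within 2 mm of its fence and square within 0.02 rad; the hold-down is swung across (beyond 1.25 rad) and pressed down until its pad is on the frame (beyond 8.5 mm) (x of frame in the frame of corner between -0.052 and -0.048 m and y of frame in the frame of corner between -0.072 and -0.068 m and angle between the x axis of frame and the x axis of corner, either way round below 0.02 rad and angle between frame's own z axis and vertical below 0.03 rad and value of joint hold_swing above 1.25 rad and value of joint hold_press above 0.0085 m and linear speed of frame below 0.01 m/s); the robot touches nothing.
It fails at once if the jar, the hoop or the brush is moved by more than 30 mm (distance of any of jar, hoop, brush from where it was at the start of the episode above 0.03 m).
It also fails if it takes over 56 s, if anything falls off the work surface, if the arm or the gripper's body presses on something with over 40 N, if the wrist force passes 120 N, or if a joint passes its speed limit or range.

## Robot

A 7-joint arm with a two-finger parallel gripper is mounted at the origin on the work surface. World frame = base frame: x ahead of the robot, y to its left, z up, the work surface at z = 0. Lengths are in m, angles in degrees, forces in N, time in s.
With the tool pointing down it reaches from about 0.4 to 0.85 m from the base axis. Payload 4.5 kg.
Tool frame: the origin (TCP) lies midway between the tips of the shut fingers; the grasp point (between the pads) lies 19 mm behind it; z points along the fingers, y is the line along which they close (so a half turn about z gives the same grasp; the last joint's range is limited). The gripper opens to 85 mm and grips with 20 to 120 N. Pads are 22 mm wide; open, the fingers measure 114 mm over their backs; the gripper's body (76 mm by 85 mm) begins 54 mm behind the grasp point. The pads swing forward as they close: fully open they stand 13 mm farther back than shut.
Start: joints at [-63.782, 39.483, -11.15, 89.685, 9.013, 51.709, -12.324], TCP at [0.257, 0.57, 0.231] pointing down, gripper open.
Joint ranges: [-172.22, 172.22], [-26.19, 119.32], [-84.43, 86.54], [7.71, 146.69], [-57.33, 237.33], [2.42, 119.75], [-152.13, 152.13]. Speed limits (degrees/s): [147.25, 147.25, 180, 180, 180, 180, 180].

## Interface

Orientations are given as a 3x3 rotation matrix whose columns are the frame's x, y, z axes.
In Python, from station import manip gives the robot as it stands. The module is installed in compiled form; this text tells all that it offers.
- The arm moves only by the tool apply_moves, never from a script. Its argument "plan" is a list of rows, each a list of 7 numbers: the opening, from -1 (shut) to 1 (fully open), then the shift along the tool's x, y, z in mm, then the turn, a rotation vector about the tool's x, y, z in degrees. In form: [[fingers, dx, dy, dz, ax, ay, az], ...]. A call has 1 to 5 rows; each row shifts and turns the commanded pose from where the row before left it, along the tool's axes as they then stand; what a row does not reach is not made up. A row lasts 1/10 s, in which the tool goes at most 50 mm and 8.59 degrees, less where a joint would pass 70% of its speed; a pose out of reach is approached as far as the arm can. A call with a gripper value outside its range is refused whole. The fingers move at their own pace and stop on an object; "squeeze" is the grip in N (left out, the last holds). Time passes only in rows, so rows that do not move let the fingers close. It gives the time, the measured TCP pose, the force, the opening and the grip force at its end, in the units of the state.
- manip.sense(): the state, without advancing time (a new reading comes with each control period).
- manip.get_image(name): name is "scene" or "top"; returns (picture, depth): 420x560x3 uint8, red, green, blue; 420x560 float32, m along the optical axis (not along the pixel's ray), 0 where there is no reading.
- manip.camera_model(name): a dict with "fovy" (degrees; the focal length in pixels is half the picture's height over the tangent of half this angle, whatever the lens; pixels are square), "cx", "cy" (the principal point, pixels), "world_from_camera" (4x4, takes a point from camera to world coordinates). Camera axes: x right, y down, z forward; pixel columns grow to the right and rows downward; lengths in m; the calibration is good to about 2 mm. A picture is of the moment at which its call begins. camera_model takes no time and is no camera call.
- manip.close_job(): hands the job in; it is judged then, once.
The state is a dict: "time": time; "joint_positions": joint angles; "dq": joint speeds; "joint_torque": joint torques, N m; "eef_pos": TCP position; "tool_rot": TCP orientation; "contact_force": force on the tool from outside, world axes, zero at the start; "ft_torque": the same for the moment, N m; "gripper_width": finger opening in m; "grip_force": force on a finger pad.
Only numpy, scipy, OpenCV 4.12 (cv2) and the standard library are available. Lean on these libraries where they do the work, as an engineer would, in place of code of your own. Each camera call takes 0.05 s, during which the arm holds its last target. There are 200 camera calls.

## Working session

There is one attempt and no reset: what is moved stays moved. The work goes in short steps, Python scripts to look and compute and a tool call to move; the robot and the scene stay as the last step left them, time stands still between calls to the robot, and variables do not carry over. Pictures are saved under pics/ and viewed, at most 10 in all, crops included, and the job is handed in when it is done.

Besides the shell and the picture viewer there is one more tool, called as a command line: name --pt "numbers of a row" for each row, then --argument value for the rest. apply_moves: Moves the arm, as the interface text tells. Its arguments: {"type":"object","properties":{"plan":{"type":"array","items":{"type":"array","items":{"type":"number"}}},"squeeze":{"type":"number"}},"required":["plan"]}

```bash
mkdir -p pics; cat > h.py <<'E'
import numpy as np, cv2
from station import manip
def grab(n):
    im,d=manip.get_image(n); m=manip.camera_model(n); return im,d,m
def ray(m,u,v):
    f=210/np.tan(np.radians(m["fovy"])/2); T=np.array(m["world_from_camera"])
    return T[:3,3],T[:3,:3]@np.array([(u-m["cx"])/f,(v-m["cy"])/f,1.])
def onplane(m,u,v,z):
    o,r=ray(m,u,v); return o+r*(z-o[2])/r[2]
def project(m,p):
    f=210/np.tan(np.radians(m["fovy"])/2); T=np.array(m["world_from_camera"])
    c=T[:3,:3].T@(np.array(p)-T[:3,3]); return c[0]/c[2]*f+m["cx"],c[1]/c[2]*f+m["cy"]
def cloud(d,m):
    f=210/np.tan(np.radians(m["fovy"])/2); T=np.array(m["world_from_camera"])
    v,u=np.mgrid[:420,:560]; P=np.stack([(u-m["cx"])/f*d,(v-m["cy"])/f*d,d],-1)
    return P@T[:3,:3].T+T[:3,3]
def save(n,im): cv2.imwrite("pics/"+n,im[...,::-1])
E
python3 - <<'E'
from h import *
for n in("top","scene"):
    im,d,m=grab(n); save(n+"0.png",im); np.savez(n+"0.npz",im=im,d=d)
    print(n,m["fovy"],m["cx"],m["cy"],np.round(m["world_from_camera"],3).tolist())
s=manip.sense(); print(s["time"],s["eef_pos"],np.round(s["tool_rot"],3).tolist(),s["gripper_width"])
E
```

```text
top 43.44743971009538 281.99502817410456 205.77250715697014 [[0.021, -0.97, 0.241, 0.304], [-1.0, -0.022, -0.001, 0.056], [0.006, -0.241, -0.971, 1.198], [0.0, 0.0, 0.0, 1.0]]
scene 49.81477473625398 276.395565972501 212.93282635052807 [[-0.794, 0.473, -0.381, 0.932], [0.607, 0.599, -0.522, 0.556], [-0.019, -0.646, -0.763, 0.822], [0.0, 0.0, 0.0, 1.0]]
0.1 [0.25680301 0.56915056 0.23053793] [[-0.912, 0.411, -0.001], [0.411, 0.912, -0.002], [-0.0, -0.002, -1.0]] 0.08565693969409616
```

View pics/top0.png

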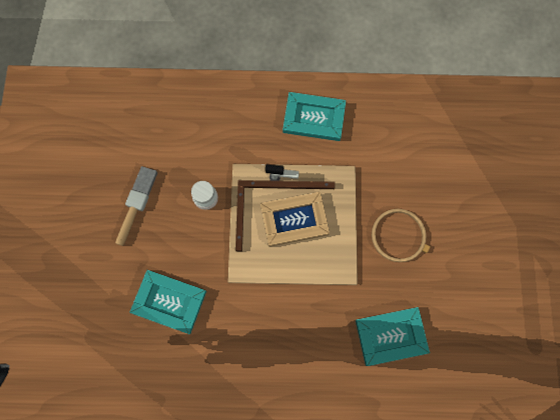

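View pics/scene0.png

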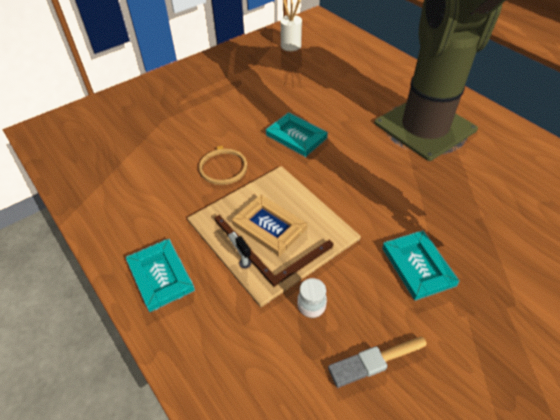

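The top view shows the pale frame with the blue print at about (294,218). Three turquoise look-alikes sit at (314,116), (168,301) and (392,336). The jig corner is near (243,187), the hold-down's wing near (275,169), the jar at (204,195), the hoop at (400,235) and the brush at (137,205). The frame that fits is the pale one on the board. I'll confirm it in a crop and measure.

```bash
python3 - <<'E'
from h import *
z=np.load("top0.npz"); im,d=z["im"],z["d"]; m=manip.camera_model("top")
P=cloud(d,m)
hsv=cv2.cvtColor(im,cv2.COLOR_RGB2HSV)
roi=np.zeros((420,560),bool); roi[155:295,220:365]=1
blue=roi&(hsv[...,0]>105)&(hsv[...,0]<130)&(hsv[...,1]>130)
# board outline by hue/brightness, z of depth
for (u,v) in [(294,218),(262,222),(340,260),(290,184),(240,220),(275,169),(204,195)]: print((u,v),np.round(P[v,u],3),hsv[v,u])
dark=roi&(hsv[...,2]<110)&(hsv[...,2]>30)&(hsv[...,1]>100)&~blue&((hsv[...,0]<20)|(hsv[...,0]>170))
top=roi&(P[...,2]>0.024)&(P[...,2]<0.045)
for nm,M in(("blue",blue),("dark",dark),("top",top)): print(nm,M.sum())
b=cv2.morphologyEx(blue.astype(np.uint8),cv2.MORPH_CLOSE,np.ones((7,7)))
r=cv2.minAreaRect(np.argwhere(b)[:,::-1].astype(np.float32)); print(r,[np.round(onplane(m,*c,0.022),4) for c in cv2.boxPoints(r)])
crop=cv2.resize(im[150:295,215:370],None,fx=5,fy=4,interpolation=cv2.INTER_CUBIC)
crop=cv2.resize(im[155:265,225:365],None,fx=5.4,fy=5.4,interpolation=cv2.INTER_CUBIC); save("crop.png",crop)
E
```

```text
(294, 218) [0.567 0.028 0.023] [ 93  16 195]
(262, 222) [0.559 0.101 0.014] [ 18 100 179]
(340, 260) [ 0.476 -0.079  0.008] [ 18  98 179]
(290, 184) [0.646 0.038 0.03 ] [ 10 147  80]
(240, 220) [0.559 0.15  0.026] [ 11 152  77]
(275, 169) [0.664 0.073 0.084] [120  20  25]
(204, 195) [0.606 0.229 0.066] [ 42  17 195]
blue 552
dark 2101
top 2936
((290.1922912597656, 198.46153259277344), (60.99211120605469, 38.6348762512207), 78.69007110595703) [array([0.6753, 0.0963, 0.022 ]), array([0.6959, 0.008 , 0.022 ]), array([ 0.5534, -0.0208,  0.022 ]), array([0.5339, 0.0651, 0.022 ])]
```

View pics/crop.png

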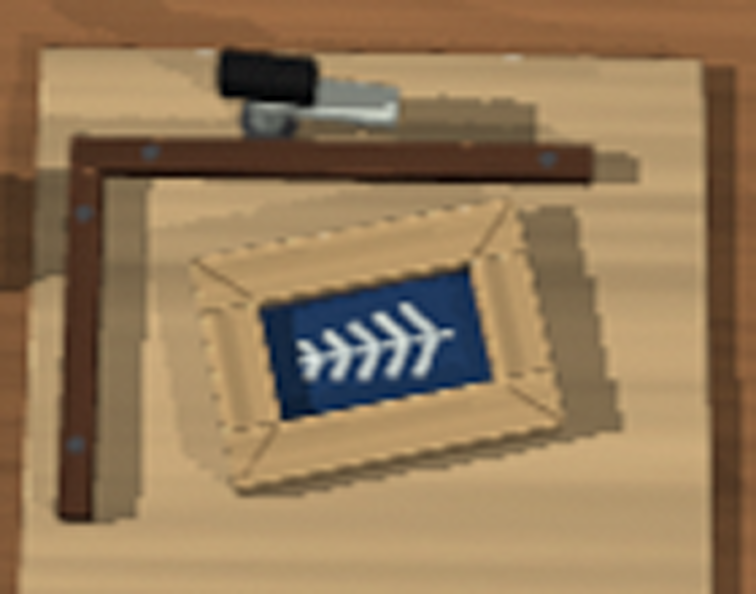

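The crop confirms it: the pale frame has outer top corners at crop px (192,262), (510,198), (563,420) and (238,488). Both fences are clear, and the bar points along the long fence away from the corner. Next I compute poses.

```bash
cat > pose.py <<'E'
from h import *
def jig(im,m):
    hsv=cv2.cvtColor(im,cv2.COLOR_RGB2HSV).astype(int)
    V=hsv[...,2].astype(float)
    def edge(a):  # subpixel crossings of half level around dark run
        t=125.; i=np.where(a<t)[0]; s,e=i[0],i[-1]
        return s-1+(a[s-1]-t)/(a[s-1]-a[s]), e+(t-a[e])/(a[e+1]-a[e])
    L=[];Lo=[];S=[];So=[]
    for u in range(302,331):
        e=edge(V[178:196,u]); Lo.append(onplane(m,u,178+e[0],.028)); L.append(onplane(m,u,178+e[1],.012))
    for v in range(200,246):
        e=edge(V[v,228:247 if v>0 else 0]); So.append(onplane(m,228+e[0],v,.028))
    return map(np.array,(L,Lo,So))
E
python3 - <<'E'
from pose import *
z=np.load("top0.npz"); im,d=z["im"],z["d"]; m=manip.camera_model("top")
L,Lo,So=jig(im,m)
def fit(P,ax):
    # y->x or x->y
    return np.polyfit(P[:,1-ax],P[:,ax],1)
l=fit(L,0); lo=fit(Lo,0); so=fit(So,1)
print("long inner",l,"outer",lo,"short outer",so)
for nm,f in(("l",l),("lo",lo)): print(nm,np.arctan(-f[0]))
print("s",np.arctan(so[0]), "thick",np.polyval(lo,0)-np.polyval(l,0))
# clicks
C=lambda x,y,zz:onplane(m,225+(x+.5)/5.4-.5,155+(y+.5)/5.4-.5,zz)
print("board corners z.012",[np.round(C(*p,.012),4) for p in((40,46),(703,60))])
print("inner corner click z.028",np.round(C(103,176,.028),4),"short inner",np.round(C(93,520,.028),4),"long inner bottom",np.round(C(590,184,.012),4),np.round(C(110,178,.012),4))
Q=np.array([C(*p,.034) for p in((192,262),(510,198),(563,420),(238,488))])[:,:2]
print(np.round(Q,4),"sides",np.linalg.norm(Q-np.roll(Q,-1,0),axis=1),"centre",Q.mean(0))
e=Q[0]-Q[1]+Q[3]-Q[2]; print("frame y-axis angle from world y",np.arctan2(-e[0],e[1]))
e=Q[1]-Q[2]+Q[0]-Q[3]; print("x-axis ang",np.arctan2(e[1],e[0]))
P=cloud(d,m); M=(P[...,2]>.045)&(P[...,0]>.62)&(P[...,0]<.7)&(abs(P[...,1]-.06)<.09); 
hsv=cv2.cvtColor(im,cv2.COLOR_RGB2HSV); K=M&(hsv[...,2]<60); print("wing",K.sum(),P[K].mean(0),np.median(P[K][:,2]),P[K].min(0),P[K].max(0))
E
```

```text
Traceback (most recent call last):
  File "pose.py", line 12, in jig
    e=edge(V[v,228:247 if v>0 else 0]); So.append(onplane(m,228+e[0],v,.028))
  File "pose.py", line 7, in edge
    return s-1+(a[s-1]-t)/(a[s-1]-a[s]), e+(t-a[e])/(a[e+1]-a[e])
                                                     ~^^^^^
IndexError: index 19 is out of bounds for axis 0 with size 19
```

```bash
sed -i 's/e+(t-a\[e\])\/(a\[e+1\]-a\[e\])/(e+(t-a[e])\/(a[e+1]-a[e]) if e+1<len(a) else np.nan)/; s/V\[v,228:247 if v>0 else 0\]/V[v,228:247]/' pose.py
cat > m1.py <<'E'
from pose import *
z=np.load("top0.npz"); im,d=z["im"],z["d"]; m=manip.camera_model("top")
L,Lo,So=jig(im,m)
fit=lambda P,ax:np.polyfit(P[:,1-ax],P[:,ax],1)
l=fit(L,0); lo=fit(Lo,0); so=fit(So,1)
print("long inner",l,"outer",lo,"short outer",so)
print("angles",np.arctan(-l[0]),np.arctan(-lo[0]),np.arctan(so[0]), "thick",np.polyval(lo,0)-np.polyval(l,0))
C=lambda x,y,zz:onplane(m,225+(x+.5)/5.4-.5,155+(y+.5)/5.4-.5,zz)
print("board corners z.012",[np.round(C(*p,.012),4) for p in((40,46),(703,60))])
print("inner corner click z.028",np.round(C(103,165,.028),4),"short inner",np.round(C(93,520,.028),4),"long inner bottom",np.round(C(590,184,.012),4),np.round(C(110,178,.012),4))
Q=np.array([C(*p,.034) for p in((192,262),(510,198),(563,420),(238,488))])[:,:2]
print(np.round(Q,4),"sides",np.linalg.norm(Q-np.roll(Q,-1,0),axis=1),"centre",Q.mean(0))
e=Q[0]-Q[1]+Q[3]-Q[2]; print("frame y-axis angle",np.arctan2(-e[0],e[1]))
e=Q[1]-Q[2]+Q[0]-Q[3]; print("x-axis ang",np.arctan2(e[1],e[0]))
P=cloud(d,m); M=(P[...,2]>.045)&(P[...,0]>.62)&(P[...,0]<.7)&(abs(P[...,1]-.06)<.09); 
hsv=cv2.cvtColor(im,cv2.COLOR_RGB2HSV); K=M&(hsv[...,2]<60); print("wing",K.sum(),P[K].mean(0),np.median(P[K][:,2]),P[K].min(0),P[K].max(0))
E
python3 m1.py
```

```text
long inner [0.11453507 0.64167869] outer [0.09990603 0.66352457] short outer [0.0857594  0.12581865]
angles -0.11403813714407603 -0.09957560985892765 0.08555007847351759 thick 0.021845881087769525
board corners z.012 [array([0.6996, 0.1759, 0.012 ]), array([ 0.6997, -0.1144,  0.012 ])]
inner corner click z.028 [0.6414 0.145  0.028 ] short inner [0.4883 0.1433 0.028 ] long inner bottom [ 0.6422 -0.0648  0.012 ] [0.6402 0.143  0.012 ]
[[ 0.598   0.1054]
 [ 0.629  -0.0286]
 [ 0.5336 -0.051 ]
 [ 0.502   0.0834]] sides [0.13753973 0.09798248 0.13811197 0.09842881] centre [0.56567023 0.0273235 ]
frame y-axis angle 0.22910107742080504
x-axis ang 0.22817604290159302
wing 149 [0.6640776  0.07462152 0.08296473] 0.08568547674779792 [0.65769839 0.05506293 0.05662893] [0.67462409 0.09301923 0.09363059]
```

```bash
cat > pose.py <<'E'
from h import *
def run(a,c,t=105.):
    s=e=c
    while a[s]<t: s-=1
    while a[e]<t: e+=1
    return s+(a[s]-t)/(a[s]-a[s+1]), e-(a[e]-t)/(a[e]-a[e-1])
def jig(im,m):
    V=cv2.cvtColor(im,cv2.COLOR_RGB2HSV)[...,2].astype(float)
    L=[];Lo=[];S=[];So=[]
    for u in [*range(256,268),*range(288,322)]:
        s,e=run(V[:,u],184); Lo.append(onplane(m,u,s,.028)); L.append(onplane(m,u,e,.012))
    for v in [*range(200,234),*range(240,247)]:
        s,e=run(V[v],int(round(242-(v-190)*.05))); So.append(onplane(m,s,v,.028)); S.append(onplane(m,e,v,.012))
    return map(np.array,(L,Lo,S,So))
E
sed -i 's/^L,Lo,So=/L,Lo,S,So=/; s/^l=fit.*/l=fit(L,0);lo=fit(Lo,0);s=fit(S,1);so=fit(So,1)\nprint("short in",s,np.arctan(s[0]),"res",[np.std(A[:,a]-np.polyval(f,A[:,1-a])) for A,a,f in((L,0,l),(Lo,0,lo),(S,1,s),(So,1,so))], "thick short",np.polyval(so,.57)-np.polyval(s,.57))/' m1.py; python3 m1.py | head -4
```

```text
short in [-0.00091173  0.14455484] -0.0009117335541297541 res [np.float64(0.0003289159873948186), np.float64(0.0021403578902174816), np.float64(0.00038639265389504526), np.float64(0.0016163456422791304)] thick short 0.01533089457825873
long inner [-0.00112026  0.64097403] outer [-0.04973184  0.65803511] short outer [0.02884372 0.14292513]
angles 0.0011202592558796696 0.049690902214280415 0.028835727281777697 thick 0.01706108422517505
board corners z.012 [array([0.6996, 0.1759, 0.012 ]), array([ 0.6997, -0.1144,  0.012 ])]
```

The jig measures out with its corner at about (0.641, 0.1445), axes aligned with the world's within 0.002 rad. The board edges at +60 and +30 mm agree. The frame's centre is (0.566, 0.027) with yaw 0.229 rad, and its sides come out at 138 × 98 mm against 140 × 100, which is close enough. Plan: grip the near long rail, square the frame, drive it home, then work the hold-down.

apply_moves --pt "0 -37 -30 0 0 0 0" --pt "0 -37 -30 0 0 0 0" --pt "0 -37 -30 0 0 0 0" --pt "0 -37 -30 0 0 0 0" --pt "0 -37 -30 0 0 0 0"

```text
time: 0.6
eef_pos: [0.3644, 0.3549, 0.2311]
tool_rot: [[-0.912, 0.411, -0.0], [0.411, 0.912, -0.0], [-0.0, -0.001, -1.0]]
contact_force: [0.3, 0.9, -0.0]
gripper_width: 0.0427
grip_force: 0.0
```

apply_moves --pt "0 -37 -30 0 0 0 0" --pt "0 -37 -30 0 0 0 0" --pt "0 -37 -30 0 0 0 0" --pt "0 -37 -30 0 0 0 0" --pt "0 -37 -30 0 0 0 0"

```text
time: 1.1
eef_pos: [0.4713, 0.1422, 0.2311]
tool_rot: [[-0.912, 0.411, -0.0], [0.411, 0.912, -0.0], [0.0, -0.0, -1.0]]
contact_force: [1.6, 0.7, 0.4]
gripper_width: 0.0427
grip_force: 0.0
```

apply_moves --pt "0 -37 -30 0 0 0 0" --pt "0 -37 -30 0 0 0 0" --pt "0 0 0 0 0 0 8" --pt "0 0 0 0 0 0 8" --pt "0 0 0 0 0 0 8"

```text
time: 1.6
eef_pos: [0.5136, 0.0582, 0.2309]
tool_rot: [[-0.66, 0.751, -0.001], [0.751, 0.66, 0.0], [0.001, -0.001, -1.0]]
contact_force: [-0.5, 0.4, 0.4]
gripper_width: 0.0427
grip_force: 0.0
```

apply_moves --pt "0 0 0 0 0 0 8" --pt "0 0 0 0 0 0 8" --pt "0 0 0 0 0 0 8" --pt "0 0 0 0 0 0 4.6" --pt "0 0 0 0 0 0 0"

```text
time: 2.1
eef_pos: [0.5134, 0.0591, 0.231]
tool_rot: [[-0.227, 0.974, -0.001], [0.974, 0.227, -0.0], [-0.0, -0.001, -1.0]]
contact_force: [-0.3, 0.2, 0.6]
gripper_width: 0.0425
grip_force: 0.0
```

```bash
cat > go.py <<'E'
import sys; from h import *
from scipy.spatial.transform import Rotation as Ro
# usage: go.py x y z yaw(deg of tool y axis)
a=list(map(float,sys.argv[1:])); s=manip.sense(); R=np.array(s["tool_rot"]); p=np.array(s["eef_pos"])
print("t",s["time"],"p",np.round(p,4),"yaw",np.degrees(np.arctan2(R[1,1],R[0,1])),"w",s["gripper_width"],"F",np.round(s["contact_force"],1),"q7",s["joint_positions"][6])
if a:
    t=np.radians(a[3]); y=np.array([np.cos(t),np.sin(t),0]); z=np.array([0,0,-1.]); G=np.stack([np.cross(y,z),y,z],1)
    print("shift mm",np.round(R.T@(np.array(a[:3])-p)*1000,1),"rot",np.round(np.degrees(Ro.from_matrix(R.T@G).as_rotvec()),1))
E
python3 go.py .5287 .0187 .024 13.1
```

```text
t 2.1 p [0.5134 0.0591 0.231 ] yaw 13.12683224678978 w 0.04250745168435964 F [-0.3  0.2  0.6] q7 1.932108121543264
shift mm [-42.8   5.9 207. ] rot [-0.  0.  0.]
```

apply_moves --pt "0 -42.8 5.9 0 0 0 0" --pt "0 0 0 45 0 0 0" --pt "0 0 0 45 0 0 0" --pt "0 0 0 45 0 0 0" --pt "0 0 0 35 0 0 0"

```text
time: 2.6
eef_pos: [0.5283, 0.0187, 0.0589]
tool_rot: [[-0.229, 0.973, -0.002], [0.973, 0.229, 0.001], [0.001, -0.002, -1.0]]
contact_force: [-0.3, -0.5, 0.7]
gripper_width: 0.0428
grip_force: 0.0
```

apply_moves --pt "0 0 0 20 0 0 0" --pt "0 0 0 10 0 0 0" --pt "0 0 0 6 0 0 0" --pt "0 0 0 0 0 0 0"

```text
time: 3.0
eef_pos: [0.5294, 0.0187, 0.0253]
tool_rot: [[-0.228, 0.974, 0.0], [0.974, 0.228, 0.0], [0.0, 0.0, -1.0]]
contact_force: [0.1, -0.3, 0.4]
gripper_width: 0.0427
grip_force: 0.0
```

```bash
python3 go.py .5287 .0187 .024 13.1; python3 - <<'E'
from h import *
for n in("scene",):
    im,d,m=grab(n); u,v=map(int,project(m,[.54,.03,.03])); print(u,v)
    save("g1.png",cv2.resize(im[max(0,v-75):v+75,u-100:u+100],None,fx=4,fy=4,interpolation=cv2.INTER_CUBIC))
E
```

```text
t 3.0 p [0.5294 0.0187 0.0253] yaw 13.151947668958599 w 0.04265078200993945 F [ 0.1 -0.3  0.4] q7 5.788875407782181
shift mm [ 0.1 -0.6  1.3] rot [ 0.  -0.   0.1]
279 217
```

View pics/g1.png

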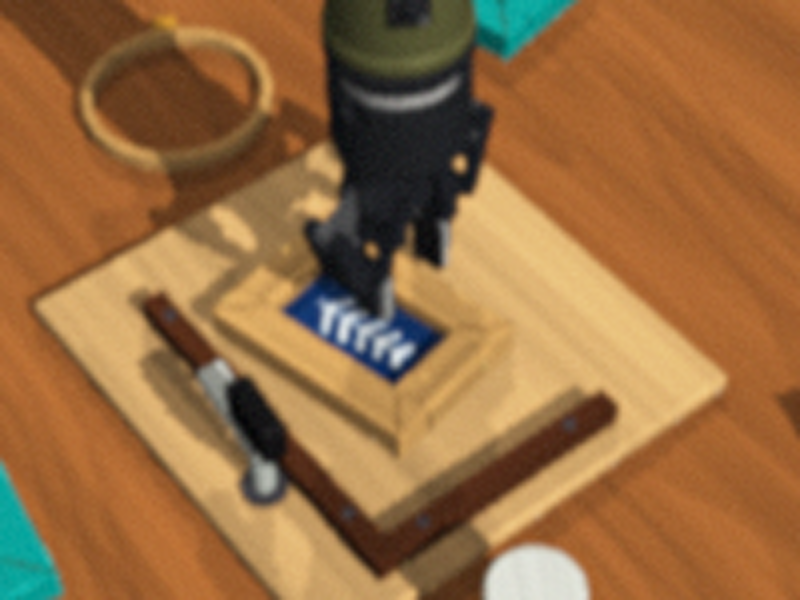

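The fingers straddle the near rail, with the inner finger over the print at about crop (385,300). Closing.

apply_moves --pt "-1 0 0 0 0 0 0" --pt "-1 0 0 0 0 0 0" --pt "-1 0 0 0 0 0 0" --pt "-1 0 0 0 0 0 0" --pt "-1 0 0 0 0 0 0" --squeeze 40

```text
time: 3.55
eef_pos: [0.5297, 0.0186, 0.0265]
tool_rot: [[-0.227, 0.974, 0.002], [0.974, 0.227, 0.0], [-0.0, 0.002, -1.0]]
contact_force: [-1.4, -0.1, 6.6]
gripper_width: 0.0225
grip_force: 39.7
```

```bash
python3 go.py .548 .0695 .0253 0
```

```text
t 3.55 p [0.5297 0.0186 0.0265] yaw 13.109685134276614 w 0.022454892921395866 F [-1.4 -0.1  6.6] q7 5.762022737184573
shift mm [45.4 29.4  1.3] rot [ 0.1  0.  13.1]
```

apply_moves --pt "-1 0 0 -1 0 0 4.4" --pt "-1 0 0 0 0 0 4.4" --pt "-1 0 0 0 0 0 4.3" --pt "-1 15 6 0 0 0 0" --pt "-1 15 6 0 0 0 0"

```text
time: 4.05
eef_pos: [0.5419, 0.0497, 0.0266]
tool_rot: [[-0.001, 1.0, 0.001], [1.0, 0.001, 0.0], [0.0, 0.001, -1.0]]
contact_force: [-0.3, 0.0, -1.6]
gripper_width: 0.0228
grip_force: 39.4
```

apply_moves --pt "-1 15 6 0 0 0 0" --pt "-1 6 0 0 0 0 0" --pt "-1 0 0 0 0 0 0" --pt "-1 0 0 0 0 0 0"

```text
time: 4.45
eef_pos: [0.5477, 0.071, 0.0266]
tool_rot: [[-0.002, 1.0, 0.001], [1.0, 0.002, 0.001], [0.001, 0.001, -1.0]]
contact_force: [0.4, 2.1, 2.3]
gripper_width: 0.0224
grip_force: 39.8
```

```bash
python3 go.py .553 .0745 .0253 0; python3 - <<'E'
from h import *
im,d,m=grab("top"); save("t1.png",cv2.resize(im[155:265,225:365],None,fx=5.4,fy=5.4,interpolation=cv2.INTER_CUBIC))
E
```

```text
t 4.45 p [0.5477 0.071  0.0266] yaw 0.13248048012346175 w 0.02239817059182082 F [0.4 2.1 2.3] q7 -4.676626674722102
shift mm [3.5 5.3 1.3] rot [ 0.1 -0.1  0.1]
```

View pics/t1.png

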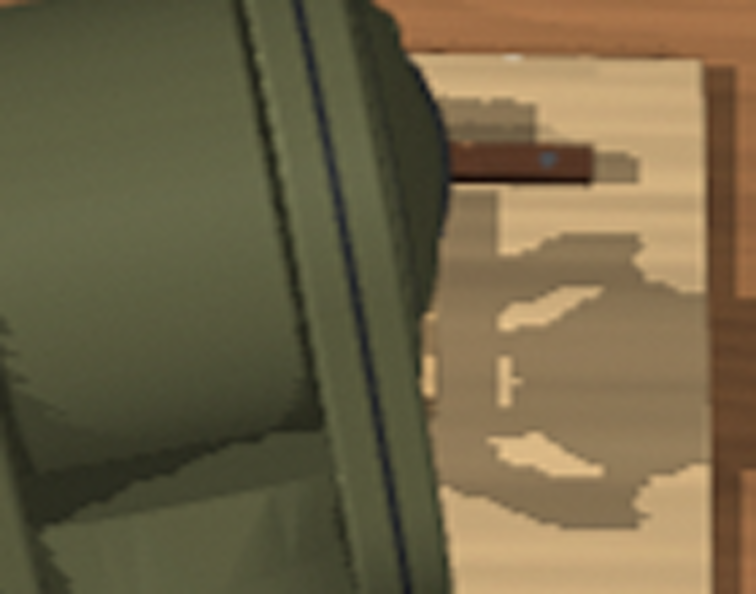

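The arm hides the frame from above, so I'll go home by force, +x first and then +y.

apply_moves --pt "-1 0 2 0 0 0 0" --pt "-1 0 2 0 0 0 0" --pt "-1 0 1 0 0 0 0" --pt "-1 0 1 0 0 0 0" --pt "-1 0 0 0 0 0 0"

```text
time: 5.0
eef_pos: [0.5481, 0.0701, 0.0265]
tool_rot: [[-0.001, 1.0, -0.01], [1.0, 0.001, 0.001], [0.001, -0.01, -1.0]]
contact_force: [-6.7, 3.8, 11.7]
gripper_width: 0.0223
grip_force: 40.7
```

apply_moves --pt "-1 1 0 0 0 0 0" --pt "-1 1 0 0 0 0 0" --pt "-1 1 0 0 0 0 0" --pt "-1 1 0 0 0 0 0" --pt "-1 0 0 0 0 0 0"

```text
time: 5.5
eef_pos: [0.5487, 0.0705, 0.0265]
tool_rot: [[0.002, 1.0, -0.009], [1.0, -0.002, -0.003], [-0.003, -0.009, -1.0]]
contact_force: [-6.2, -2.7, 11.2]
gripper_width: 0.0225
grip_force: 40.7
```

apply_moves --pt "-1 0 2 0 0 0 0" --pt "-1 0 2 0 0 0 0" --pt "-1 0 2 0 0 0 0" --pt "-1 0 0 0 0 0 0" --pt "-1 0 0 0 0 0 0"

```text
time: 6.0
eef_pos: [0.5508, 0.0707, 0.0264]
tool_rot: [[0.002, 1.0, -0.016], [1.0, -0.002, -0.003], [-0.003, -0.016, -1.0]]
contact_force: [-11.9, -1.9, 17.1]
gripper_width: 0.0226
grip_force: 41.6
```

apply_moves --pt "-1 2 0 0 0 0 0" --pt "-1 2 0 0 0 0 0" --pt "-1 2 0 0 0 0 0" --pt "-1 0 0 0 0 0 0" --pt "-1 0 0 0 0 0 0"

```text
time: 6.5
eef_pos: [0.5508, 0.0708, 0.0264]
tool_rot: [[0.006, 1.0, -0.016], [1.0, -0.006, -0.01], [-0.01, -0.016, -1.0]]
contact_force: [-11.2, -11.6, 16.6]
gripper_width: 0.0228
grip_force: 41.6
```

The y side is in contact: force rises with no motion. In x, the tips press the print down with about 17 N, so friction confuses the reading. I'll release, lift clear and look.

apply_moves --pt "0.3 0 0 0 0 0 0" --pt "0.3 0 0 0 0 0 0" --pt "0.3 0 0 0 0 0 0" --pt "0.3 0 0 -30 0 0 0" --pt "0.3 0 0 -30 0 0 0"

```text
time: 7.0
eef_pos: [0.5587, 0.08, 0.0861]
tool_rot: [[-0.001, 1.0, -0.002], [1.0, 0.001, 0.0], [0.0, -0.002, -1.0]]
contact_force: [0.3, 0.5, 0.2]
gripper_width: 0.0555
grip_force: 0.0
```

apply_moves --pt "0.3 0 -45 -20 0 0 0" --pt "0.3 0 -45 0 0 0 0" --pt "-1 0 -45 0 0 0 0" --pt "-1 0 0 0 0 0 0" --pt "-1 0 0 0 0 0 0"

```text
time: 7.5
eef_pos: [0.4238, 0.08, 0.1064]
tool_rot: [[-0.001, 1.0, -0.0], [1.0, 0.001, 0.0], [0.0, -0.0, -1.0]]
contact_force: [0.8, 0.9, -0.1]
gripper_width: 0.0128
grip_force: 0.0
```

```bash
python3 go.py; python3 - <<'E'
from h import *
im,d,m=grab("top"); np.savez("top2.npz",im=im,d=d); save("t2.png",cv2.resize(im[155:265,225:365],None,fx=5.4,fy=5.4,interpolation=cv2.INTER_CUBIC))
E
```

```text
t 7.5 p [0.4238 0.08   0.1064] yaw 0.07770034703266758 w 0.012810188633154996 F [ 0.8  0.9 -0.1] q7 -7.387296621292817
```

View pics/t2.png

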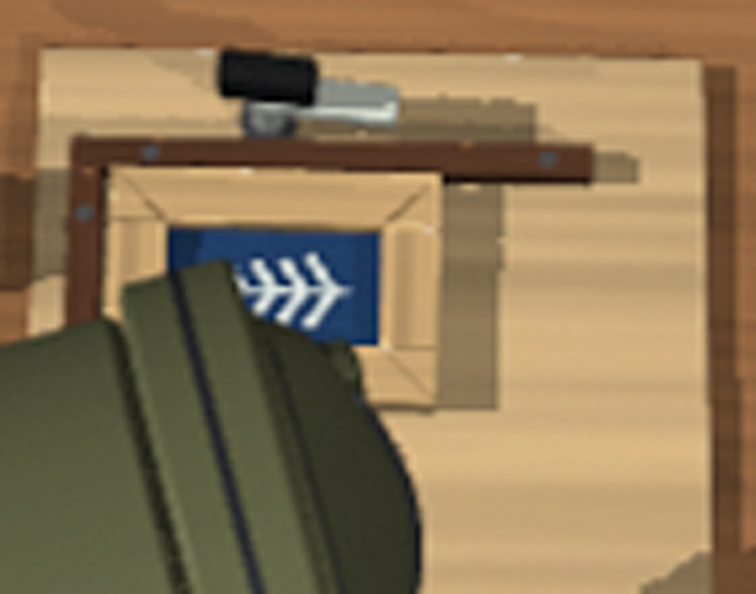

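The frame appears home, with the long side at row ~170 and the short side at column ~105. To be sure, I'll push each free side firmly with the shut fingers low down.

apply_moves --pt "-1 -5.5 40 0 0 0 0" --pt "-1 0 36 10 0 0 0" --pt "-1 0 0 40 0 0 0" --pt "-1 0 0 30 0 0 0" --pt "-1 0 0 6 0 0 0"

```text
time: 8.05
eef_pos: [0.5003, 0.0741, 0.0174]
tool_rot: [[0.0, 1.0, -0.003], [1.0, -0.0, -0.0], [-0.0, -0.003, -1.0]]
contact_force: [-0.5, 0.6, 0.8]
gripper_width: -0.0001
grip_force: 0.0
```

apply_moves --pt "-1 0 10 0 0 0 0" --pt "-1 0 8 0 0 0 0" --pt "-1 0 5 0 0 0 0" --pt "-1 0 5 0 0 0 0" --pt "-1 0 0 0 0 0 0"

```text
time: 8.55
eef_pos: [0.5256, 0.074, 0.0212]
tool_rot: [[-0.001, 1.0, -0.005], [1.0, 0.001, -0.0], [-0.0, -0.005, -1.0]]
contact_force: [-6.2, -0.4, 4.2]
gripper_width: -0.0
grip_force: 2.9
```

apply_moves --pt "-1 0 4 0 0 0 0" --pt "-1 0 4 0 0 0 0" --pt "-1 0 0 0 0 0 0"

```text
time: 8.85
eef_pos: [0.5259, 0.0736, 0.0208]
tool_rot: [[-0.001, 1.0, -0.02], [1.0, 0.001, -0.001], [-0.001, -0.02, -1.0]]
contact_force: [-16.2, -0.2, 13.3]
gripper_width: -0.0003
grip_force: 8.5
```

apply_moves --pt "-1 0 5 0 0 0 0" --pt "-1 0 5 0 0 0 0" --pt "-1 0 0 0 0 0 0"

```text
time: 9.15
eef_pos: [0.5261, 0.0733, 0.0204]
tool_rot: [[-0.002, 0.999, -0.039], [1.0, 0.002, -0.003], [-0.003, -0.039, -0.999]]
contact_force: [-30.3, 0.2, 25.8]
gripper_width: -0.0002
grip_force: 16.0
```

X is firmly seated: no motion from 6 to 30 N. Now the -y side.

apply_moves --pt "-1 0 -20 0 0 0 0" --pt "-1 0 -20 0 0 0 0" --pt "-1 0 0 -40 0 0 0" --pt "-1 -45 20 0 0 0 0" --pt "-1 -45 20 0 0 0 0"

```text
time: 9.65
eef_pos: [0.5485, -0.0146, 0.0626]
tool_rot: [[-0.006, 1.0, 0.005], [1.0, 0.006, 0.001], [0.001, 0.005, -1.0]]
contact_force: [1.3, -0.3, -0.1]
gripper_width: 0.0001
grip_force: 0.0
```

apply_moves --pt "-1 -20 45 0 0 0 0" --pt "-1 0 0 0 0 0 0"

```text
time: 9.85
eef_pos: [0.6, -0.0419, 0.0629]
tool_rot: [[0.006, 1.0, 0.015], [1.0, -0.006, -0.004], [-0.004, 0.015, -1.0]]
contact_force: [-0.7, 0.5, 1.4]
gripper_width: -0.0002
grip_force: 0.0
```

```bash
python3 go.py .591 -.025 .02 0
```

```text
t 9.85 p [ 0.6    -0.0419  0.0629] yaw -0.36866984417841003 w -0.00019414660830112426 F [-0.7  0.5  1.4] q7 2.4943331188341915
shift mm [17.  -9.8 42.7] rot [ 0.8  0.2 -0.4]
```

apply_moves --pt "-1 5 -5 0 0 0 0" --pt "-1 0 0 30 0 0 0" --pt "-1 0 0 12 0 0 0" --pt "-1 0 0 0 0 0 0"

```text
time: 10.25
eef_pos: [0.5836, -0.0293, 0.0169]
tool_rot: [[-0.002, 1.0, -0.005], [1.0, 0.002, 0.001], [0.001, -0.005, -1.0]]
contact_force: [-0.0, -0.7, -0.2]
gripper_width: -0.0001
grip_force: 0.0
```

```bash
python3 go.py .591 -.0065 .02 0
```

```text
t 10.25 p [ 0.5836 -0.0293  0.0169] yaw 0.1202717777370869 w -0.00014775931911990213 F [-0.  -0.7 -0.2] q7 2.177815398436301
shift mm [22.8  7.4 -3.1] rot [-0.3 -0.   0.1]
```

apply_moves --pt "-1 10 5 -2 0 0 0" --pt "-1 8 0 0 0 0 0" --pt "-1 5 0 0 0 0 0" --pt "-1 5 0 0 0 0 0" --pt "-1 0 0 0 0 0 0"

```text
time: 10.75
eef_pos: [0.5928, -0.0071, 0.0216]
tool_rot: [[0.002, 1.0, 0.004], [1.0, -0.002, -0.006], [-0.006, 0.004, -1.0]]
contact_force: [1.9, -8.4, 0.8]
gripper_width: 0.0001
grip_force: 4.0
```

apply_moves --pt "-1 5 0 0 0 0 0" --pt "-1 4 0 0 0 0 0" --pt "-1 0 0 0 0 0 0"

```text
time: 11.05
eef_pos: [0.5927, -0.007, 0.0217]
tool_rot: [[0.009, 1.0, 0.004], [1.0, -0.009, -0.016], [-0.016, 0.004, -1.0]]
contact_force: [1.6, -21.9, 1.8]
gripper_width: -0.0002
grip_force: 10.8
```

apply_moves --pt "0 -20 0 0 0 0 0" --pt "0 -20 0 0 0 0 0" --pt "0 -20 0 -40 0 0 0" --pt "0 -20 0 -45 0 0 0" --pt "0 -30 -20 -30 0 0 0"

```text
time: 11.55
eef_pos: [0.5753, -0.1021, 0.1386]
tool_rot: [[-0.004, 1.0, 0.008], [1.0, 0.004, 0.001], [0.001, 0.008, -1.0]]
contact_force: [1.5, -1.0, -0.2]
gripper_width: 0.0429
grip_force: 0.0
```

apply_moves --pt "0 0 0 0 0 0 0" --pt "0 0 0 0 0 0 0"

```text
time: 11.75
eef_pos: [0.5714, -0.1041, 0.1366]
tool_rot: [[0.001, 1.0, 0.002], [1.0, -0.001, 0.0], [0.0, 0.002, -1.0]]
contact_force: [-0.2, -0.4, -0.3]
gripper_width: 0.0428
grip_force: 0.0
```

```bash
python3 go.py .668 .0745 .12 0; python3 - <<'E'
from h import *
im,d,m=grab("top"); np.savez("top3.npz",im=im,d=d); save("t3.png",cv2.resize(im[155:255,225:325],None,fx=6,fy=6,interpolation=cv2.INTER_CUBIC))
E
```

```text
t 11.75 p [ 0.5714 -0.1041  0.1366] yaw -0.06344875606695895 w 0.042807495465157774 F [-0.2 -0.4 -0.3] q7 7.5973945599928285
shift mm [178.7  96.4  16.7] rot [ 0.1 -0.  -0.1]
```

View pics/t3.png

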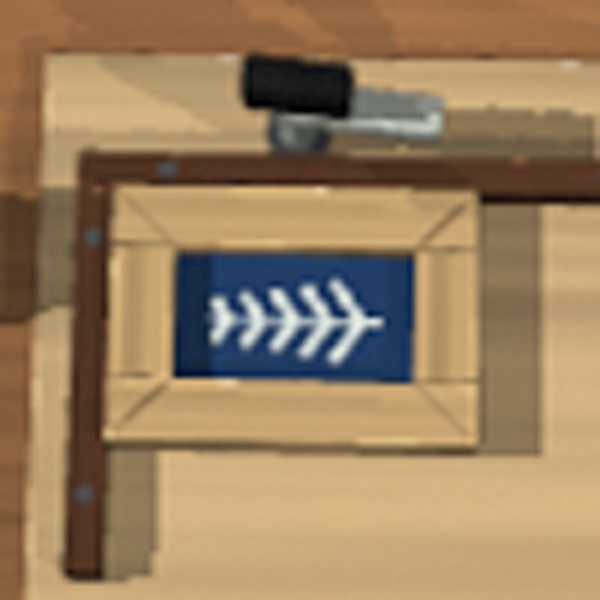

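The frame sits flush against both fences, with no visible gap along crop row ~185 or column ~108. Stage 1 is met and the bar is still aside. Now to the wing grip.

apply_moves --pt "0.2 36 19 0 0 0 0" --pt "0.2 36 19 0 0 0 0" --pt "0.2 36 19 0 0 0 0" --pt "0.2 36 19 0 0 0 0" --pt "0.2 34 19 0 0 0 0"

```text
time: 12.3
eef_pos: [0.6657, 0.079, 0.1336]
tool_rot: [[-0.004, 1.0, -0.003], [1.0, 0.004, 0.002], [0.002, -0.003, -1.0]]
contact_force: [0.0, -0.1, 0.5]
gripper_width: 0.0511
grip_force: 0.0
```

apply_moves --pt "0.2 0 0 0 0 0 0" --pt "0.2 0 0 0 0 0 0"

```text
time: 12.5
eef_pos: [0.6652, 0.0778, 0.1335]
tool_rot: [[-0.005, 1.0, -0.003], [1.0, 0.005, 0.001], [0.001, -0.003, -1.0]]
contact_force: [-0.2, -1.2, 0.2]
gripper_width: 0.0513
grip_force: 0.0
```

```bash
python3 go.py .667 .0742 .057 0
```

```text
t 12.5 p [0.6652 0.0778 0.1335] yaw 0.3078238059141333 w 0.05125806805874593 F [-0.2 -1.2  0.2] q7 -6.344473948090079
shift mm [-3.7  2.  76.5] rot [-0.2 -0.1  0.3]
```

apply_moves --pt "0.2 -3.7 2 0 0 0 0" --pt "0.2 0 0 25 0 0 0" --pt "0.2 0 0 25 0 0 0" --pt "0.2 0 0 20 0 0 0" --pt "0.2 0 0 6 0 0 0"

```text
time: 13.0
eef_pos: [0.6659, 0.0684, 0.0567]
tool_rot: [[0.002, 1.0, -0.005], [1.0, -0.002, -0.001], [-0.001, -0.005, -1.0]]
contact_force: [-1.1, -0.3, -0.9]
gripper_width: 0.0512
grip_force: 0.0
```

apply_moves --pt "0.2 0 0 0 0 0 0" --pt "0.2 0 0 0 0 0 0"

```text
time: 13.2
eef_pos: [0.6688, 0.0698, 0.0602]
tool_rot: [[0.001, 1.0, 0.001], [1.0, -0.001, -0.0], [-0.0, 0.001, -1.0]]
contact_force: [-0.4, 0.4, 0.8]
gripper_width: 0.0511
grip_force: 0.0
```

```bash
python3 go.py .667 .0742 .057 0; python3 - <<'E'
from h import *
im,d,m=grab("scene"); u,v=map(int,project(m,[.667,.074,.06]));print(u,v)
save("g2.png",cv2.resize(im[v-60:v+60,u-80:u+80],None,fx=5,fy=5,interpolation=cv2.INTER_CUBIC))
E
```

```text
t 13.2 p [0.6688 0.0698 0.0602] yaw -0.03459295636903792 w 0.05108746147043974 F [-0.4  0.4  0.8] q7 -5.812828593025
shift mm [ 4.4 -1.8  3.2] rot [ 0.1  0.  -0. ]
243 250
```

View pics/g2.png

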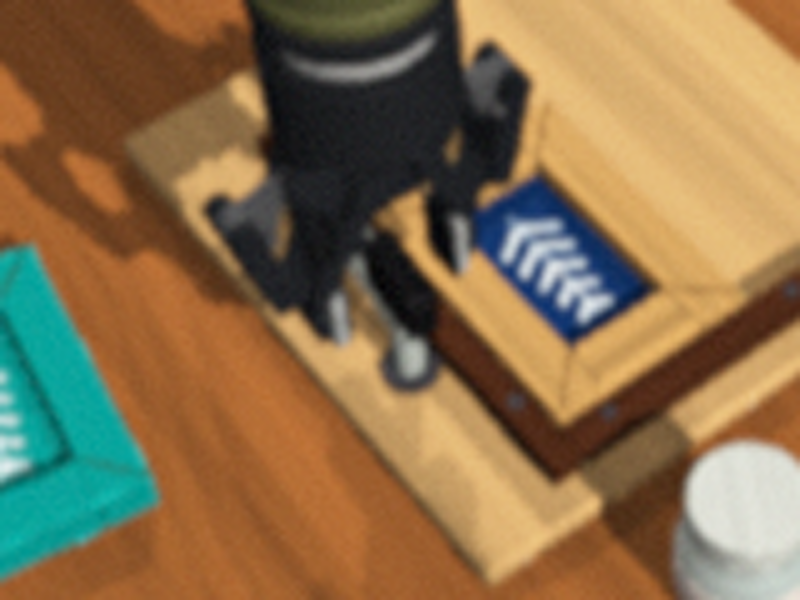

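The fingers straddle the wing at about crop (400,280). I need about +4 mm in y to sit on the axis, then close.

apply_moves --pt "0.2 4.4 -1.8 2 0 0 0" --pt "-1 0 0 0 0 0 0" --pt "-1 0 0 0 0 0 0" --pt "-1 0 0 0 0 0 0" --pt "-1 0 0 0 0 0 0" --squeeze 30

```text
time: 13.75
eef_pos: [0.6665, 0.0752, 0.0577]
tool_rot: [[-0.0, 1.0, 0.0], [1.0, 0.0, 0.0], [0.0, 0.0, -1.0]]
contact_force: [-1.0, -0.0, 2.9]
gripper_width: 0.0155
grip_force: 31.6
```

apply_moves --pt "-1 0 0 0 0 0 0" --pt "-1 0 0 0 0 0 0"

```text
time: 13.95
eef_pos: [0.6665, 0.0752, 0.0576]
tool_rot: [[-0.0, 1.0, 0.0], [1.0, 0.0, 0.0], [0.0, 0.0, -1.0]]
contact_force: [-0.3, 1.6, 3.2]
gripper_width: 0.0156
grip_force: 31.6
```

apply_moves --pt "-1 0 0 0 0 0 6" --pt "-1 0 0 0 0 0 6" --pt "-1 0 0 0 0 0 6" --pt "-1 0 0 0 0 0 6" --pt "-1 0 0 0 0 0 6"

```text
time: 14.45
eef_pos: [0.6669, 0.075, 0.0575]
tool_rot: [[0.503, 0.864, 0.001], [0.864, -0.503, 0.0], [0.001, 0.001, -1.0]]
contact_force: [-0.1, 2.1, 1.8]
gripper_width: 0.0156
grip_force: 30.1
```

apply_moves --pt "-1 0 0 0 0 0 6" --pt "-1 0 0 0 0 0 6" --pt "-1 0 0 0 0 0 6" --pt "-1 0 0 0 0 0 6" --pt "-1 0 0 0 0 0 6"

```text
time: 14.95
eef_pos: [0.6673, 0.0747, 0.0575]
tool_rot: [[0.868, 0.497, 0.002], [0.497, -0.868, -0.0], [0.001, 0.001, -1.0]]
contact_force: [0.4, 0.8, 1.7]
gripper_width: 0.0158
grip_force: 30.0
```

apply_moves --pt "-1 0 0 0 0 0 6" --pt "-1 0 0 0 0 0 6" --pt "-1 0 0 0 0 0 6" --pt "-1 0 0 0 0 0 6" --pt "-1 0 0 0 0 0 4"

```text
time: 15.45
eef_pos: [0.6673, 0.0742, 0.0575]
tool_rot: [[0.999, 0.032, 0.002], [0.032, -0.999, -0.001], [0.002, 0.001, -1.0]]
contact_force: [0.9, -0.9, 1.5]
gripper_width: 0.0158
grip_force: 30.0
```

apply_moves --pt "-1 0 0 0 0 0 0" --pt "-1 0 0 0 0 0 0"

```text
time: 15.65
eef_pos: [0.6673, 0.0742, 0.0575]
tool_rot: [[0.999, 0.037, 0.002], [0.037, -0.999, -0.001], [0.002, 0.001, -1.0]]
contact_force: [1.9, 0.1, 0.2]
gripper_width: 0.0155
grip_force: 30.3
```

```bash
python3 go.py .6665 .0752 .0476 -90
```

```text
t 15.65 p [0.6673 0.0742 0.0575] yaw -87.90069710240134 w 0.015533135234993955 F [1.9 0.1 0.2] q7 -68.91398091618335
shift mm [-0.8 -1.1  9.9] rot [ 0.1 -0.1  2.1]
```

Swung to about 1.53 rad. Now pressing.

apply_moves --pt "-1 0 0 2 0 0 0" --pt "-1 0 0 2 0 0 0" --pt "-1 0 0 2 0 0 0" --pt "-1 0 0 2 0 0 0" --pt "-1 0 0 2 0 0 0" --squeeze 50

```text
time: 16.15
eef_pos: [0.6674, 0.0743, 0.0477]
tool_rot: [[0.999, 0.035, 0.002], [0.035, -0.999, -0.001], [0.002, 0.001, -1.0]]
contact_force: [2.1, -2.3, 16.1]
gripper_width: 0.015
grip_force: 56.0
```

apply_moves --pt "-1 0 0 1 0 0 0" --pt "-1 0 0 1 0 0 0" --pt "-1 0 0 0 0 0 0"

```text
time: 16.45
eef_pos: [0.6675, 0.0742, 0.0476]
tool_rot: [[0.999, 0.035, 0.003], [0.035, -0.999, -0.0], [0.003, 0.0, -1.0]]
contact_force: [0.7, -2.4, 15.2]
gripper_width: 0.0149
grip_force: 56.3
```

apply_moves --pt "-1 0 0 2 0 0 0" --pt "-1 0 0 2 0 0 0" --pt "-1 0 0 0 0 0 0"

```text
time: 16.75
eef_pos: [0.6685, 0.0743, 0.0464]
tool_rot: [[0.999, 0.034, 0.005], [0.034, -0.999, 0.001], [0.005, -0.001, -1.0]]
contact_force: [-2.8, -1.0, 31.0]
gripper_width: 0.0151
grip_force: 58.9
```

apply_moves --pt "-1 0 0 -4 0 0 0" --pt "-0.2 0 0 0 0 0 0" --pt "-0.2 0 0 0 0 0 0" --pt "-0.2 0 0 0 0 0 0" --pt "-0.2 0 0 0 0 0 0"

```text
time: 17.25
eef_pos: [0.6651, 0.0756, 0.0442]
tool_rot: [[0.999, 0.036, -0.003], [0.036, -0.999, 0.001], [-0.003, -0.001, -1.0]]
contact_force: [0.2, 0.0, -0.4]
gripper_width: 0.0343
grip_force: 0.0
```

```bash
python3 go.py .6675 .0742 .15 -88
```

```text
t 17.25 p [0.6651 0.0756 0.0442] yaw -87.9510902471318 w 0.034307436947434454 F [ 0.2  0.  -0.4] q7 -68.61910126944464
shift mm [   2.     1.4 -105.8] rot [-0.   0.2  0. ]
```

apply_moves --pt "-0.2 0 0 -20 0 0 0" --pt "-0.2 0 0 -30 0 0 0" --pt "-0.2 0 0 -40 0 0 0" --pt "-0.2 0 0 -40 0 0 0" --pt "-0.2 0 45 -10 0 0 0"

```text
time: 17.75
eef_pos: [0.6707, 0.0393, 0.1887]
tool_rot: [[0.999, 0.048, 0.006], [0.048, -0.999, 0.008], [0.007, -0.007, -1.0]]
contact_force: [1.6, 1.0, -0.0]
gripper_width: 0.0342
grip_force: 0.0
```

apply_moves --pt "-0.2 0 45 0 0 0 0" --pt "-0.2 0 45 0 0 0 0" --pt "-0.2 0 45 0 0 0 0" --pt "-0.2 0 45 0 0 0 0" --pt "-0.2 0 0 0 0 0 0"

```text
time: 18.25
eef_pos: [0.6719, -0.1608, 0.1856]
tool_rot: [[1.0, 0.024, -0.001], [0.024, -1.0, -0.008], [-0.001, 0.008, -1.0]]
contact_force: [-0.8, -1.1, 0.5]
gripper_width: 0.0341
grip_force: 0.0
```

apply_moves --pt "-0.2 0 0 0 0 0 0" --pt "-0.2 0 0 0 0 0 0" --pt "-0.2 0 0 0 0 0 0"

```text
time: 18.55
eef_pos: [0.6745, -0.1474, 0.1848]
tool_rot: [[0.999, 0.038, -0.001], [0.038, -0.999, 0.002], [-0.001, -0.002, -1.0]]
contact_force: [-0.5, 1.1, -0.2]
gripper_width: 0.0343
grip_force: 0.0
```

```bash
python3 go.py; python3 - <<'E'
from h import *
im,d,m=grab("top"); save("t4.png",cv2.resize(im[155:255,225:325],None,fx=6,fy=6,interpolation=cv2.INTER_CUBIC))
P=cloud(d,m); V=cv2.cvtColor(im,cv2.COLOR_RGB2HSV)[...,2]
for nm,p0 in(("before",np.load("top3.npz")),("now",dict(im=im,d=d))):
    P=cloud(p0["d"],m); K=(cv2.cvtColor(p0["im"],cv2.COLOR_RGB2HSV)[...,2]<40)&(abs(P[...,0]-.666)<.03)&(abs(P[...,1]-.0745)<.03)&(P[...,2]>.055)&(P[...,2]<.11)
    print(nm,K.sum(),"wing top z",np.median(P[K][:,2]),np.percentile(P[K][:,2],80))
E
```

```text
t 18.55 p [ 0.6745 -0.1474  0.1848] yaw -87.81414492921894 w 0.03430163076101803 F [-0.5  1.1 -0.2] q7 -56.77511169017608
before 140 wing top z 0.08586309797782077 0.0880398769066256
  return _methods._mean(a, axis=axis, dtype=dtype,
  ret = ret.dtype.type(ret / rcount)
Traceback (most recent call last):
IndexError: index -1 is out of bounds for axis 0 with size 0
```

View pics/t4.png

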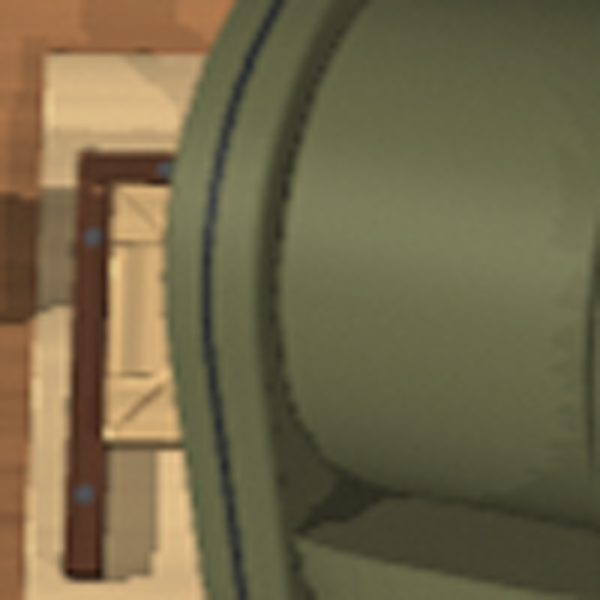

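The forearm blocks the view, though the frame's short side is still flush. I'll move clear.

apply_moves --pt "-0.2 -35 30 0 0 0 0" --pt "-0.2 -35 30 0 0 0 0" --pt "-0.2 -35 30 0 0 0 0" --pt "-0.2 -35 30 0 0 0 0" --pt "-0.2 -35 30 0 0 0 0"

```text
time: 19.1
eef_pos: [0.5039, -0.3059, 0.1855]
tool_rot: [[0.999, 0.038, 0.0], [0.038, -0.999, 0.0], [0.0, -0.0, -1.0]]
contact_force: [0.9, -0.2, 0.1]
gripper_width: 0.0344
grip_force: 0.0
```

apply_moves --pt "-0.2 -10 40 0 0 0 0" --pt "-0.2 0 0 0 0 0 0" --pt "-0.2 0 0 0 0 0 0" --pt "-0.2 0 0 0 0 0 0"

```text
time: 19.5
eef_pos: [0.4974, -0.3443, 0.185]
tool_rot: [[0.999, 0.038, 0.0], [0.038, -0.999, 0.002], [0.001, -0.002, -1.0]]
contact_force: [0.2, -0.9, 1.1]
gripper_width: 0.0342
grip_force: 0.0
```

```bash
python3 go.py; python3 - <<'E'
from h import *
im,d,m=grab("top"); np.savez("top5.npz",im=im,d=d)
def meas(im,d):
    P=cloud(d,m); h=cv2.cvtColor(im,cv2.COLOR_RGB2HSV)
    K=(h[...,2]<40)&(abs(P[...,0]-.666)<.03)&(abs(P[...,1]-.0745)<.03)&(P[...,2]>.055)&(P[...,2]<.11)
    return K.sum(), np.percentile(P[K][:,2],[50,80]) if K.any() else None
z=np.load("top3.npz"); print(meas(z["im"],z["d"]),meas(im,d))
a=cv2.resize(im[155:255,225:325],None,fx=4,fy=4,interpolation=cv2.INTER_CUBIC)
s,_,ms=grab("scene"); u,v=map(int,project(ms,[.64,.074,.04]))
b=cv2.resize(s[v-50:v+50,u-50:u+50],None,fx=4,fy=4,interpolation=cv2.INTER_CUBIC)
save("t5.png",np.hstack([a,b]))
E
```

```text
t 19.5 p [ 0.4974 -0.3443  0.185 ] yaw -87.81239960963083 w 0.03424745025638189 F [ 0.2 -0.9  1.1] q7 -33.23979443701533
(np.int64(140), array([0.0858631 , 0.08803988])) (np.int64(113), array([0.075759  , 0.07787938]))
```

View pics/t5.png

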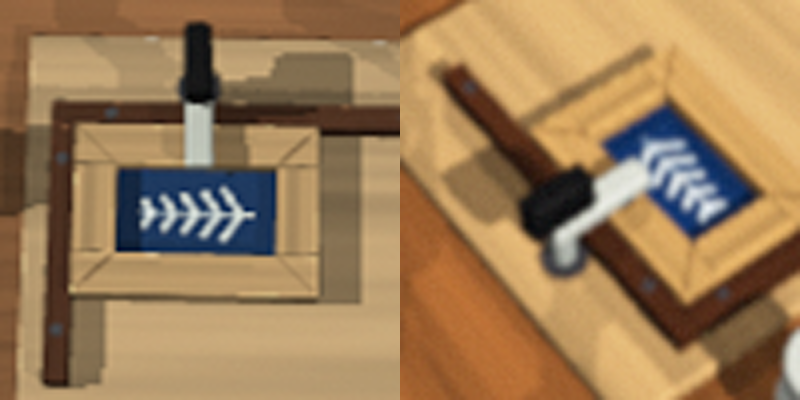

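The bar lies square across the long rail at left-panel px (198,140), the wing has dropped 10.1 mm, and the frame is flush on both fences. Handing in.

```bash
python3 -c "
from station import manip; print(manip.close_job())"
```

```text
the job is handed in; nothing more can be done
None
```

I handed the job in at about 20 s, but the hand-in gave no verdict. In the last images the frame is flush in the corner, the bar is swung across (about 1.53 rad) and pressed 10 mm onto it, and the arm is clear. It never went near the jar, hoop or brush, though I did not re-measure where they are.

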